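# Lock the bayonet cap on the suction port

## Task

Close the unused dust-suction port on the bench: pick up the metal cap with the straight grip bar and two lugs, lower its lugs into the port's two slots, press it down against the spring and twist it clockwise (seen from above) roughly a quarter turn until you feel it come up against its stop, then let it spring up so that it clicks locked, and let go. Do it with light force, never forcing the cap against the port, and leave everything else on the bench where it is.

Things in the scene. Friction and masses are not known exactly. Their poses are not given: they have to be found in the camera images.
- cap: Bare aluminium bayonet cap, 0.13 to 0.23 kg, standing upright. Origin: centre of its underside, z up. Plug 44 mm in diameter and 19 mm high; above it a disc 72 mm in diameter, from 19 to 25 mm; on that a straight grip bar 56 mm long along x, 12 mm thick along y, from 25 to 55 mm height. Two lugs at the plug's foot, along +x and -x, below the bar's ends. The same after a half turn.
- cap_grip (a point): Point on the cap's axis 45 mm above its underside, in the grip bar, 10 mm below its top: with the TCP here the fingertips end just above the disc. Axes as cap.
- cap_lug (a point): Outer end of the +x lug, at the underside, 30 mm from the cap's axis; the other lug points along -x. Each lug is 10 mm wide (along y) and 6 mm high from the underside.
- port: Grey steel duct box, fixed, 150 x 150 x 40 mm, with an upright round aluminium collar, 88 mm in diameter, on top, rim 74 mm above the bench. Origin: centre of the box's underside, z up along the collar's axis. Heights below are above this origin. A cap turned in it anticlockwise is blocked after 0.1 to 0.8 rad.
- port_mouth (a point): Centre of the collar's mouth, at rim height 74 mm. A round hole 49 mm in diameter with two slots along this frame's +x and -x, about 20 mm wide at the hole and reaching 34 mm from the axis, in a rim plate 6 mm thick.
- port_pad (a point): Centre of the top of the sprung pad inside the mouth, as it is when free: height 66 mm (this point does not move with the pad). It pushes up with 2 N at first and 1 N more per mm. To turn, the cap must be pressed until its underside is below 58 mm (10 N); at 55 mm (13 N) its disc meets the rim, a hard end. Pressed less, the lugs meet a step after 0.1 to 0.75 rad: not the stop.
- port_lock (a point): Point on the axis at 62 mm, the height of a locked cap's underside. Pressed and turned clockwise (seen from above; under 0.3 N m), the lugs pass the step and reach a solid stop 0.95 to 1.65 rad from the slots, different in each port, not visible; over 0.7 N m there harms it. There they lie below a notch with about 0.1 rad of play: let up, the spring lifts the cap 4 mm and holds it locked.
- bung: Look-alike to leave alone: a smooth push-in bung of bare aluminium without lugs, disc 72 mm in diameter, plug 52 mm in diameter, with a round knob 28 mm in diameter instead of a bar, 55 mm high. Origin: centre of its underside.
- mallet: Wooden mallet lying on the bench, 230 mm long, head 68 mm in diameter: to leave alone. Origin: on the bench below where handle meets head; head along +x.
- rasp: Slim hand tool with wooden handle, 210 mm long, lying along its x: to leave alone. Origin: underside, middle.
- sanding_block: Cork sanding block 90 x 50 x 30 mm: to leave alone. Origin: centre of its underside.
- jar: White plastic jar with grey lid, 70 mm in diameter, 90 mm high: to leave alone. Origin: centre of its underside.
- grinder: Angle grinder lying along its x, 350 mm long, up to 70 mm high: to leave alone. Origin: on the bench below the middle of its body; disc at +x.
- tile_sample: Marble sample slab 110 x 80 x 12 mm: to leave alone. Origin: centre of its underside.
Things that resemble listed ones, but are neither listed nor needed, are in the scene too. What is shaped like the cap but blue or yellow is not meant.

How it is judged:
By the outcome, as a careful person would: the job done as asked, in the order asked, and still so for the second after the job is handed in, with the robot touching nothing.
It also fails if it takes over 69 s, if anything falls off the work surface, if the arm or the gripper's body presses on something with over 40 N, if the wrist force passes 120 N, or if a joint passes its speed limit or range.

## Robot

A 6-joint arm with a two-finger parallel gripper is mounted at the origin on the work surface. World frame = base frame: x ahead of the robot, y to its left, z up, the work surface at z = 0. Lengths are in m, angles in degrees, forces in N, time in s.
With the tool pointing down it reaches from about 0.375 to 0.9 m from the base axis. Payload 3.1 kg.
Tool frame: the origin (TCP) lies between the finger pads, 19 mm behind the fingertips; this is the grasp point; z points along the fingers, y is the line along which they close (so a half turn about z gives the same grasp; the last joint's range is limited). The gripper opens to 87 mm and grips with 3 to 60 N. Pads are 19 mm wide; open, the fingers measure 117 mm over their backs; the gripper's body (75 mm by 190 mm) begins 51 mm behind the grasp point.
Start: joints at [58.069, 30.224, 82.088, -0, 67.689, -10.227], TCP at [0.231, 0.581, 0.241] pointing down, gripper open.
Joint ranges: [-176.69, 176.69], [-43.24, 126.21], [12.49, 139.97], [-82, 262], [0, 151.66], [-163.58, 163.58]. Speed limits (degrees/s): [159.86, 159.86, 180, 180, 180, 180].

## Interface

Orientations are given as a 3x3 rotation matrix whose columns are the frame's x, y, z axes.
In Python, from rig import bot, imaging, finder gives the robot as it stands. The module is installed in compiled form; this text tells all that it offers.
- The arm moves only by the tool play_rows, never from a script. Its argument "motion" is a list that holds one entry, the list of rows, each a list of 6 numbers: the shift along the tool's x, y, z in parts of the range, where 1.0 means 0.75 m, then the turn, a rotation vector about the tool's x, y, z in normalised numbers (1 is 360 degrees). In form: [[[dx, dy, dz, wx, wy, wz], ...]]. A call has 1 to 8 rows; each row is the pose to reach, as a shift and turn from the pose commanded when the call began, along the tool's axes at that moment; what a row does not reach only later rows make up. A row lasts 1/12 s, in which the tool goes at most 41.7 mm and 7.16 degrees, less where a joint would pass 70% of its speed; a pose out of reach is approached as far as the arm can. A call with a gripper value outside its range is refused whole. "fingers" is the finger opening in m, from 0 to 0.087, set as the call begins (left out, the last holds). The fingers move at their own pace and stop on an object; the grip force is fixed at half the most. Time passes only in rows, so rows that repeat a pose let the fingers close. It gives the time, the measured TCP pose, the force, the opening and the grip force at its end, in the units of the state.
- bot.read_state(): the state, without advancing time (a new reading comes with each control period).
- imaging.capture(name): name is "scene" or "top"; returns a dict with "frame" (480x640x3 uint8, red, green, blue), "camera_matrix" (3x3 intrinsics, pixels), "k1" (the pictures are not rectified: a ray, as slopes to the right and down, at radius r is drawn at 1 + k1 r^2 times it, then the intrinsics apply), "R" (3x3) and "t" (3): a world point X has camera coordinates R X + t. Camera axes: x right, y down, z forward; pixel columns grow to the right and rows downward; lengths in m; the calibration is good to about 2 mm. A picture is of the moment at which its call begins. There is no depth.
- bot.hand_in(): hands the job in; it is judged then, once.
Trained networks look in the newest picture that a camera, given by its name, has taken for a name from the list of things; names that differ only in an ending like _2 or _b are one class to them, and where a whole thing is asked for, a point or a joint stands for the part that bears it (a point fixed in the world has none). Each returns a list of dicts, best first, with "confidence" (0 to 1); they miss things now and then, are a little off and sometimes report something else, mostly with a low value. They report only what shows in the picture. A call takes as long as a camera call. They do not tell look-alikes from the thing itself.
- finder.recognise(camera, name): "at" ([x, y, z] in m, in world coordinates, good to about 4 mm: the middle of the surface that is visible of it).
- finder.outline_of(camera, name): "pixels" (480x640 bool, what is visible of it).
The state is a dict: "time_s": time; "joint_positions": joint angles; "qvel": joint speeds; "tau": joint torques, N m; "position": TCP position; "tcp_rot": TCP orientation; "force": force on the tool from outside, world axes, zero at the start; "moment": the same for the moment, N m; "opening": opening from 0.0 (shut) to 1.0 (fully open); "grasp_force": force on a finger pad.
Only numpy, scipy, OpenCV 4.12 (cv2) and the standard library are available. Lean on these libraries where they do the work, as an engineer would, in place of code of your own. Each camera call takes 0.05 s, during which the arm holds its last target. There are 200 camera calls.

## Working session

There is one attempt and no reset: what is moved stays moved. The work goes in short steps, Python scripts to look and compute and a tool call to move; the robot and the scene stay as the last step left them, time stands still between calls to the robot, and variables do not carry over. Pictures are saved under pics/ and viewed, at most 10 in all, crops included, and the job is handed in when it is done.

Besides the shell and the picture viewer there is one more tool, called after "Emit:" as name([rows], argument=value, ...), one row to a line, values as JSON. play_rows: Moves the arm, as the interface text tells. Its arguments: {"type":"object","properties":{"motion":{"type":"array"},"fingers":{"type":"number"}},"required":["motion"]}

```bash
mkdir -p pics
cat > h.py <<'E'
import numpy as np, cv2, json
from rig import bot, imaging, finder
def cap(n,save=None):
    c=imaging.capture(n)
    if save: cv2.imwrite('pics/'+save,c['frame'][:,:,::-1])
    return c
def proj(c,X):
    X=np.atleast_2d(X)@np.array(c['R']).T+np.array(c['t']); s=X[:,:2]/X[:,2:]
    s=s*(1+c['k1']*(s**2).sum(1,keepdims=True)); K=np.array(c['camera_matrix'])
    return s@K[:2,:2].T+K[:2,2]
def unproj(c,uv,z):
    uv=np.atleast_2d(np.float64(uv)); K=np.array(c['camera_matrix'])
    s=cv2.undistortPoints(uv[:,None],K,np.array([c['k1'],0,0,0.]))[:,0]
    d=np.c_[s,np.ones(len(s))]@np.array(c['R']); o=-np.array(c['R']).T@np.array(c['t'])
    return o+d*((z-o[2])/d[:,2])[:,None]
E
python3 - <<'E'
from h import *
for n in('top','scene'):
    c=cap(n,n+'0.png'); print(n,'cam at',(-np.array(c['R']).T@np.array(c['t'])).round(3),np.array(c['camera_matrix'])[0,0],c['k1'])
    for k in('cap','port','bung','port_mouth'):
        for r in finder.recognise(n,k): print(k,np.round(r['at'],3),round(r['confidence'],2),proj(c,r['at']).round()[0])
s=bot.read_state();print(s['time_s'],np.round(s['tcp_rot'],3),s['force'])
E
```

```text
top cam at [ 0.465 -0.037  1.48 ] 552.3985637965897 -0.17296722395554132
cap [ 0.528 -0.259  0.026] 0.79 [399. 271.]
cap [ 0.394 -0.422  0.026] 0.72 [459. 323.]
cap [ 0.353 -0.158  0.029] 0.57 [360. 337.]
cap [0.548 0.382 0.089] 0.55 [152. 257.]
port [0.533 0.132 0.041] 0.75 [251. 266.]
bung [ 0.482 -0.125  0.025] 0.68 [349. 288.]
bung [ 0.358 -0.302  0.014] 0.25 [414. 336.]
port_mouth [0.522 0.129 0.041] 0.83 [252. 270.]
port_mouth [ 0.358 -0.3    0.014] 0.66 [413. 336.]
scene cam at [ 0.909 -0.531  1.008] 474.0556645459601 0.010775673003644647
cap [ 0.534 -0.268  0.025] 0.93 [252. 317.]
cap [ 0.395 -0.428  0.025] 0.74 [156. 344.]
cap [ 0.354 -0.162  0.026] 0.69 [220. 246.]
cap [ 0.363 -0.304  0.013] 0.23 [184. 295.]
port [0.547 0.094 0.04 ] 0.6 [342. 205.]
bung [ 0.487 -0.129  0.025] 0.79 [271. 261.]
port_mouth [0.545 0.1   0.038] 0.71 [342. 203.]
0.5 [[-0.929  0.37  -0.   ]
 [ 0.37   0.929 -0.   ]
 [ 0.    -0.    -1.   ]] [-0.39119378  0.71996407  0.70596866]
```

View pics/top0.png

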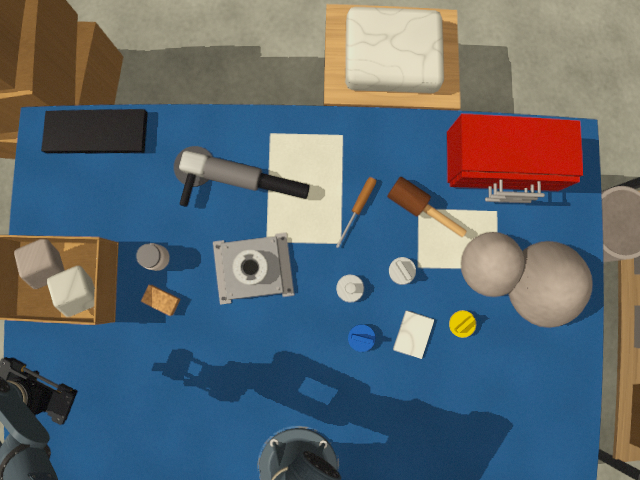

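View pics/scene0.png

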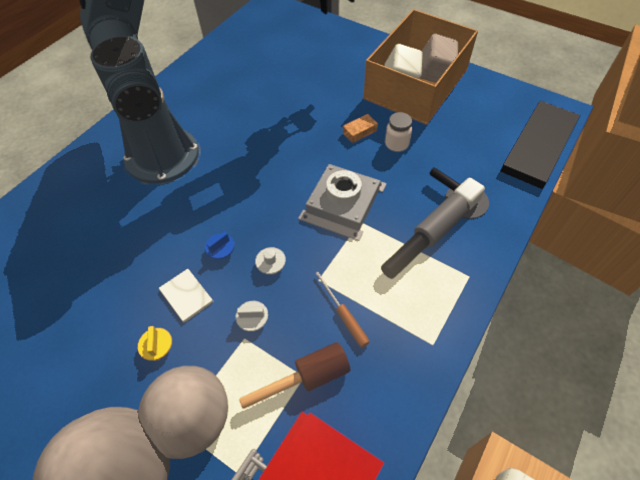

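The top picture shows four things that could be taken for the cap: a bare metal one with a bar at (402,271), the knobbed bung at (349,288), a blue one at (362,338) and a yellow one at (462,324). The description fits (402,271). The port is at (250,267) in top and (343,186) in scene. Next is the close crop.

Run:
```python
from h import *
t=cv2.imread('pics/top0.png');s=cv2.imread('pics/scene0.png')
f=lambda im,u,v,r,w=400,h=300:cv2.resize(im[v-int(r*.75):v+int(r*.75),u-r:u+r],(w,h),interpolation=cv2.INTER_CUBIC)
cv2.imwrite('pics/crop1.png',np.vstack([np.hstack([f(t,402,271,24),f(t,250,267,32)]),np.hstack([f(s,252,317,32),f(s,343,186,32)])]))
```

```text
(no output)
```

View pics/crop1.png

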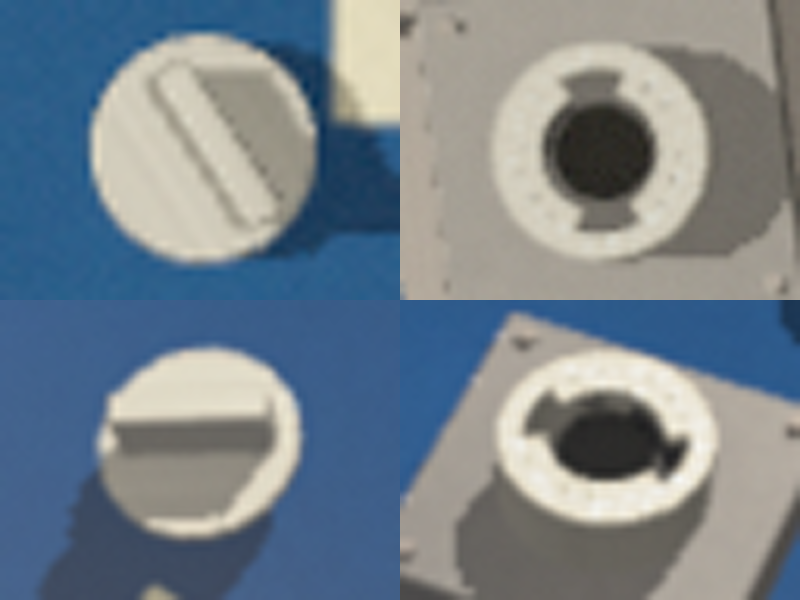

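The crop confirms the choice: a metal disc with a straight bar at about (402,271) in top. The port's slots run nearly along image-vertical in top. I'll fit the poses to the edges in both views.

```bash
cat > fit.py <<'E'
from h import *
from scipy.optimize import minimize
circ=lambda r,z,n=120:np.c_[r*np.cos(a:=np.linspace(0,2*np.pi,n,0)),r*np.sin(a),z+0*a]
def line(P,n=30):
    P=np.array(P);return np.vstack([np.linspace(P[i],P[i+1],n) for i in range(len(P)-1)])
def bar(z): return line([(s*.028,t*.006,z) for s,t in((1,1),(-1,1),(-1,-1),(1,-1),(1,1))])
sl=lambda s,z=.074:line([(s*.0223,.01,z),(s*.0325,.01,z),(s*.034,0,z),(s*.0325,-.01,z),(s*.0223,-.01,z)])
CAP=[circ(.036,.025),bar(.055)]
PORT=[circ(.044,.074),circ(.0245,.074,60),sl(1),sl(-1)]
def grad(c):
    g=cv2.GaussianBlur(cv2.cvtColor(c['frame'],cv2.COLOR_RGB2GRAY).astype(np.float32),(0,0),1.0)
    return np.hypot(cv2.Sobel(g,5,1,0),cv2.Sobel(g,5,0,1))
def place(M,p,z=0):
    c,s=np.cos(p[2]),np.sin(p[2]);return M@np.array([[c,s,0],[-s,c,0],[0,0,1]])+[p[0],p[1],z]
def fit(cs,M,p0,z=0,da=.5):
    gs=[grad(c) for c in cs]
    def cost(q):
        p=[q[0]/100,q[1]/100,q[2]/4];v=0
        for c,g in zip(cs,gs):
            for m in M:
                uv=proj(c,place(m,p,z)).astype(np.float32)
                v-=cv2.remap(g,uv[None,:,0],uv[None,:,1],1).clip(0,120).mean()
        return v
    best=min((minimize(cost,[(p0[0]+dx)*100,(p0[1]+dy)*100,(p0[2]+a)*4],method='Nelder-Mead',options=dict(initial_simplex=[[(p0[0]+dx)*100+i*.3,(p0[1]+dy)*100+j*.3,(p0[2]+a)*4+k*.4] for i,j,k in((0,0,0),(1,0,0),(0,1,0),(0,0,1))])) for a in np.linspace(-da,da,5) for dx in(-.004,.004) for dy in(-.004,.004)),key=lambda r:r.fun)
    q=best.x;return np.array([q[0]/100,q[1]/100,q[2]/4]),best.fun
E
python3 - <<'E'
from fit import *
cs=[cap('top'),cap('scene')]
T=[]
for nm,M,p0 in(('cap',CAP,(.532,-.264,.56)),('port',PORT,(.535,.125,-.09))):
    for l,k in(('both',cs),('top',cs[:1]),('scene',cs[1:])):
        p,f=fit(k,M,p0); print(nm,l,p[:2].round(4),np.degrees(p[2]).round(1),f.round(1))
        if l=='both':
            for c,r in zip(cs,(24,32)):
                im=c['frame'][:,:,::-1].copy();u,v=proj(c,[p[0],p[1],.05])[0].astype(int);S=400/64
                x=cv2.resize(im[v-24:v+24,u-32:u+32],(400,300),interpolation=2)
                for m in M:
                    for a in (proj(c,place(m,p))-[u-32,v-24]+.5)*S: cv2.circle(x,tuple(int(i) for i in a),1,(0,0,255),-1)
                T.append(x)
cv2.imwrite('pics/fit1.png',np.vstack([np.hstack(T[:2]),np.hstack(T[2:])]))
E
```

```text
cap both [ 0.5339 -0.2676] 10.9 -418.1
cap top [ 0.5355 -0.2635] 33.0 -212.6
cap scene [ 0.5334 -0.2677] 9.6 -223.1
port both [0.5296 0.1322] 10.4 -940.1
port top [0.5294 0.1322] 11.2 -464.8
port scene [0.5254 0.1332] 9.2 -476.3
```

View pics/fit1.png

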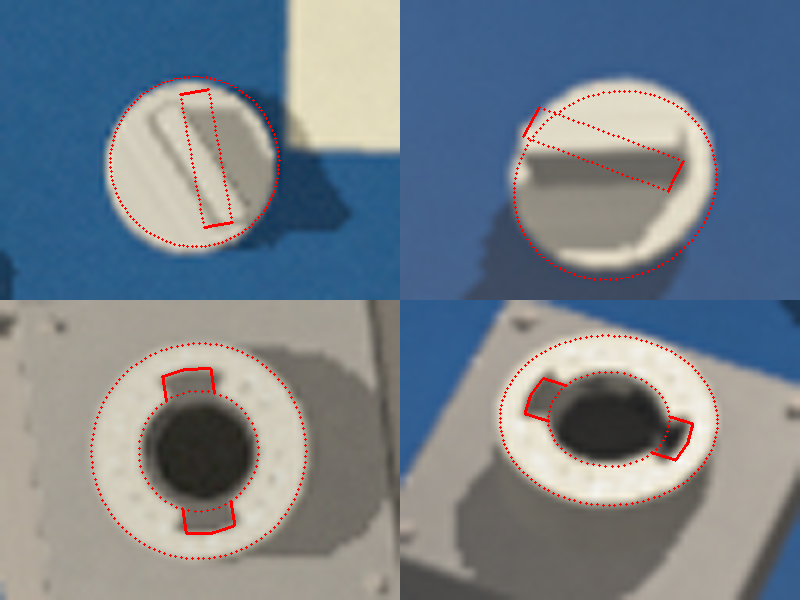

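The port fit agrees with the picture in both views. The cap fit was pulled off by the bar's shadow, so I'll fit its disc by colour and its bar angle with a narrow search.

Run:
```python
import fit as F
from fit import *
cs=[cap('top'),cap('scene')]
def grad2(c):
    f=c['frame'].astype(np.float32);g=cv2.GaussianBlur(f[:,:,0]-f[:,:,2],(0,0),.8);return np.hypot(cv2.Sobel(g,5,1,0),cv2.Sobel(g,5,0,1)).clip(0,1e4)/4
old=F.grad;res={}
for l,k in(('both',cs),('top',cs[:1]),('scene',cs[1:])):
    F.grad=grad2; d,_=fit(k,[CAP[0]],(.535,-.2635,.57)); 
    F.grad=old; g=[old(c) for c in k]
    A=np.radians(np.arange(10,50,.5));v=[sum(cv2.remap(gg,*[proj(c,place(CAP[1],(d[0],d[1],a))).astype(np.float32)[None,:,i] for i in(0,1)],1).mean() for c,gg in zip(k,g)) for a in A]
    o=np.argsort(v)[::-1][:4];print(l,d[:2].round(4),np.degrees(A[o]).round(1),np.array(v)[o].round(0)); res[l]=(d[0],d[1],A[o[0]])
T=[]
for c,l in zip(cs,('both','both')):
    p=res[l];u,v=proj(c,[p[0],p[1],.05])[0].astype(int)
    x=cv2.resize(c['frame'][v-24:v+24,u-32:u+32,::-1],(400,300),interpolation=2)
    for m in CAP:
        for a in (proj(c,place(m,p))-[u-32,v-24]+.5)*6.25: cv2.circle(x,tuple(int(i) for i in a),1,(0,0,255),-1)
    T.append(x)
cv2.imwrite('pics/fit2.png',np.hstack(T))
```

```text
both [ 0.5309 -0.2651] [31.  30.5 31.5 30. ] [240. 240. 240. 239.]
top [ 0.5311 -0.2653] [43.5 43.  44.  42.5] [89. 89. 89. 89.]
scene [ 0.5306 -0.2648] [29.5 30.5 30.  31. ] [163. 163. 163. 163.]
```

View pics/fit2.png

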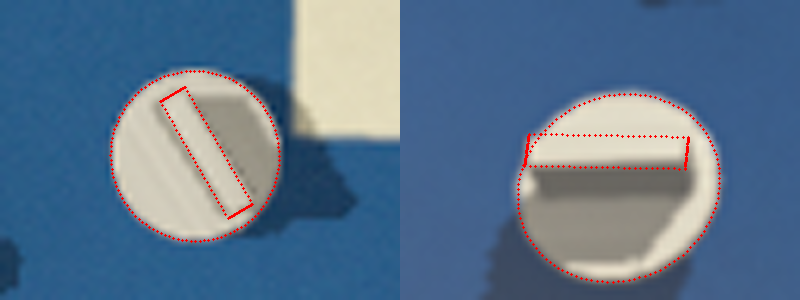

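The refined fit puts the cap at (0.531, −0.265) with the bar at 31°. The two views agree within 0.5 mm.

```bash
cat > go.py <<'E'
import sys
from h import *
# target x y z yaw(deg of tool x); prints tool-frame delta and current state
s=bot.read_state();R=np.array(s['tcp_rot']);p=np.array(s['position'])
t=[float(a) for a in sys.argv[1:]]
y=np.degrees(np.arctan2(R[1,0],R[0,0]))
print('t',round(s['time_s'],2),'p',p.round(4),'yaw',round(y,2),'tilt',R[2].round(4),'q',np.round(s['joint_positions'],1),'F',np.round(s['force'],1),'M',np.round(s['moment'],2),'open',round(s['opening'],3),'g',round(s['grasp_force'],1))
if t: print('delta',(R.T@(np.array(t[:3])-p)).round(4),'wz',round(-((t[3]-y+180)%360-180),2))
E
python3 go.py .531 -.265 .241 211
```

```text
t 0.7 p [0.2311 0.5807 0.2413] yaw 158.3 tilt [ 0.e+00  1.e-04 -1.e+00] q [ 58.1  30.2  82.1   0.   67.7 -10.2] F [0.1 0.2 0. ] M [-0.02  0.01  0.01] open 1.003 g 0.0
delta [-5.914e-01 -6.748e-01  3.000e-04] wz -52.7
```

The manual's scale: shifts go in shares of 0.75 m and turns go in shares of 360 degrees. Converting my numbers, -0.25 m is -0.3333, -0.22 m is -0.2933, -20 degrees is -0.0556.

Emit:
play_rows([
  [[-0.2933,-0.3333,0,0,0,-0.0556],[-0.2933,-0.3333,0,0,0,-0.0556],[-0.2933,-0.3333,0,0,0,-0.0556],[-0.2933,-0.3333,0,0,0,-0.0556],[-0.2933,-0.3333,0,0,0,-0.0556],[-0.2933,-0.3333,0,0,0,-0.0556],[-0.2933,-0.3333,0,0,0,-0.0556],[-0.2933,-0.3333,0,0,0,-0.0556]],
], fingers=0.05)

```text
time_s: 1.37
position: [0.3433, 0.2657, 0.2416]
tcp_rot: [[-1.0, 0.029, 0.001], [0.029, 1.0, 0.0], [-0.001, 0.0, -1.0]]
force: [0.3, 0.1, 0.3]
opening: 0.589
grasp_force: 0.0
```

```bash
python3 go.py .531 -.265 .241 211
```

```text
t 1.37 p [0.3433 0.2657 0.2416] yaw 178.34 tilt [-1.e-03  4.e-04 -1.e+00] q [ 22.9  15.5 108.3  -0.   56.2 -65.4] F [0.3 0.1 0.3] M [ 0.03 -0.02  0.02] open 0.589 g 0.0
delta [-0.203  -0.525   0.0006] wz -32.66
```

To row units: -0.525 m is -0.7, -0.203 m is -0.2707, -32.7 degrees is -0.0908.

Emit:
play_rows([
  [[-0.2707,-0.7,0,0,0,-0.0908],[-0.2707,-0.7,0,0,0,-0.0908],[-0.2707,-0.7,0,0,0,-0.0908],[-0.2707,-0.7,0,0,0,-0.0908],[-0.2707,-0.7,0,0,0,-0.0908],[-0.2707,-0.7,0,0,0,-0.0908],[-0.2707,-0.7,0,0,0,-0.0908],[-0.2707,-0.7,0,0,0,-0.0908]],
])

```text
time_s: 2.03
position: [0.4421, -0.0115, 0.2416]
tcp_rot: [[-0.857, -0.515, 0.001], [-0.515, 0.857, -0.0], [-0.001, -0.001, -1.0]]
force: [1.3, 0.6, -0.4]
opening: 0.571
grasp_force: 0.0
```

```bash
python3 go.py .531 -.265 .12 211
```

```text
t 2.03 p [ 0.4421 -0.0115  0.2416] yaw -149.0 tilt [-8.e-04 -6.e-04 -1.e+00] q [ -16.    16.1  107.2    0.    56.6 -137. ] F [ 1.3  0.6 -0.4] M [ 0.08  0.01 -0.03] open 0.571 g 0.0
delta [ 0.0545 -0.263   0.1218] wz 0.0
```

To row units: -0.263 m is -0.3507, 0.08 m is 0.1067.

Emit:
play_rows([
  [[0.072,-0.3507,0.0533,0,0,0],[0.072,-0.3507,0.1067,0,0,0],[0.072,-0.3507,0.16,0,0,0],[0.072,-0.3507,0.16,0,0,0],[0.072,-0.3507,0.16,0,0,0],[0.072,-0.3507,0.16,0,0,0],[0.072,-0.3507,0.16,0,0,0],[0.072,-0.3507,0.16,0,0,0]],
])

```text
time_s: 2.7
position: [0.5324, -0.2691, 0.1181]
tcp_rot: [[-0.859, -0.512, 0.001], [-0.512, 0.859, -0.003], [0.0, -0.003, -1.0]]
force: [0.6, 0.5, 0.6]
opening: 0.578
grasp_force: 0.0
```

```bash
python3 go.py .531 -.265 .0465 211
```

```text
t 2.7 p [ 0.5324 -0.2691  0.1181] yaw -149.23 tilt [ 3.0e-04 -2.8e-03 -1.0e+00] q [-3.750e+01  3.730e+01  9.230e+01 -1.000e-01  5.030e+01 -1.582e+02] F [0.6 0.5 0.6] M [ 0.05 -0.    0.01] open 0.578 g 0.0
delta [-0.0009  0.0044  0.0716] wz -0.23
```

Emit:
play_rows([
  [[0,0,0,0,0,0],[0,0,0,0,0,0],[0,0,0,0,0,0]],
])

```text
time_s: 2.95
position: [0.5303, -0.2614, 0.1218]
tcp_rot: [[-0.857, -0.516, -0.0], [-0.516, 0.857, 0.001], [0.0, 0.001, -1.0]]
force: [0.1, 0.0, -0.2]
opening: 0.575
grasp_force: 0.0
```

```bash
python3 go.py .531 -.265 .0465 211
```

```text
t 2.95 p [ 0.5303 -0.2614  0.1218] yaw -148.96 tilt [ 0.e+00  8.e-04 -1.e+00] q [ -37.1   36.7   92.8    0.    50.5 -158.1] F [ 0.1  0.  -0.2] M [ 0.07  0.04 -0.07] open 0.575 g 0.0
delta [ 0.0013 -0.0035  0.0753] wz 0.04
```

To row units: 0.05 m is 0.0667, 0.04 m is 0.0533.

Emit:
play_rows([
  [[0,0,0,0,0,0],[0,0,0.02,0,0,0],[0,0,0.04,0,0,0],[0,0,0.0533,0,0,0],[0,0,0.0667,0,0,0],[0,0,0.0667,0,0,0],[0,0,0.0667,0,0,0],[0,0,0.0667,0,0,0]],
])

```text
time_s: 3.62
position: [0.5312, -0.2628, 0.0718]
tcp_rot: [[-0.857, -0.515, 0.001], [-0.515, 0.857, -0.001], [-0.0, -0.001, -1.0]]
force: [-0.6, 0.3, 0.2]
opening: 0.575
grasp_force: 0.0
```

```bash
python3 go.py .531 -.265 .0465 211
```

```text
t 3.62 p [ 0.5312 -0.2628  0.0718] yaw -148.98 tilt [-3.e-04 -9.e-04 -1.e+00] q [ -37.1   41.2   94.1   -0.    44.7 -158.1] F [-0.6  0.3  0.2] M [0.03 0.01 0.02] open 0.575 g 0.0
delta [ 0.0013 -0.0018  0.0253] wz 0.02
```

To row units: 0.025 m is 0.0333, 0.02 m is 0.0267.

Emit:
play_rows([
  [[0.0013,-0.0027,0.0093,0,0,0],[0.0013,-0.0027,0.0187,0,0,0],[0.0013,-0.0027,0.0267,0,0,0],[0.0013,-0.0027,0.0333,0,0,0],[0.0013,-0.0027,0.0333,0,0,0],[0.0013,-0.0027,0.0333,0,0,0]],
])

```text
time_s: 4.12
position: [0.5306, -0.2648, 0.0456]
tcp_rot: [[-0.857, -0.515, -0.001], [-0.515, 0.857, 0.001], [0.0, 0.001, -1.0]]
force: [-0.1, -0.4, -0.1]
opening: 0.572
grasp_force: 0.0
```

```bash
python3 go.py .531 -.265 .0465 211
```

```text
t 4.12 p [ 0.5306 -0.2648  0.0456] yaw -149.01 tilt [ 5.0e-04  1.2e-03 -1.0e+00] q [ -37.3   43.6   94.4   -0.    42.1 -158.3] F [-0.1 -0.4 -0.1] M [0.12 0.02 0.04] open 0.572 g 0.0
delta [-0.0002 -0.0004 -0.0009] wz -0.01
```

Close on the bar, raised by 0.5 mm.

To row units: -0.0005 m is -0.0007.

Emit:
play_rows([
  [[0,0,-0.0007,0,0,0],[0,0,-0.0007,0,0,0],[0,0,-0.0007,0,0,0],[0,0,-0.0007,0,0,0],[0,0,-0.0007,0,0,0],[0,0,-0.0007,0,0,0],[0,0,-0.0007,0,0,0],[0,0,-0.0007,0,0,0]],
], fingers=0)

```text
time_s: 4.78
position: [0.5309, -0.2647, 0.0468]
tcp_rot: [[-0.857, -0.515, -0.0], [-0.515, 0.857, 0.0], [0.0, 0.0, -1.0]]
force: [0.8, 1.5, 0.7]
opening: 0.137
grasp_force: 30.0
```

```bash
python3 go.py .531 -.265 .0465 211
```

```text
t 4.78 p [ 0.5309 -0.2647  0.0468] yaw -149.01 tilt [ 0.e+00  5.e-04 -1.e+00] q [ -37.3   43.5   94.4    0.    42.1 -158.3] F [0.8 1.5 0.7] M [ 0.21  0.05 -0.01] open 0.137 g 30.0
delta [ 0.     -0.0003  0.0003] wz -0.01
```

To row units: -0.15 m is -0.2, -0.125 m is -0.1667.

Emit:
play_rows([
  [[0,0,-0.0267,0,0,0],[0,0,-0.0733,0,0,0],[0,0,-0.12,0,0,0],[0,0,-0.1667,0,0,0],[0,0,-0.2,0,0,0],[0,0,-0.2,0,0,0],[0,0,-0.2,0,0,0]],
])

```text
time_s: 5.37
position: [0.5315, -0.2654, 0.1981]
tcp_rot: [[-0.857, -0.515, 0.003], [-0.515, 0.857, -0.002], [-0.001, -0.003, -1.0]]
force: [-1.0, 0.1, -2.4]
opening: 0.14
grasp_force: 30.0
```

```bash
python3 go.py .529 .132 .197 189.5
```

```text
t 5.37 p [ 0.5315 -0.2654  0.1981] yaw -149.0 tilt [-0.0012 -0.0032 -1.    ] q [ -37.3   30.7   89.3   -0.    59.8 -158.3] F [-1.   0.1 -2.4] M [0.09 0.03 0.01] open 0.14 g 30.0
delta [-2.025e-01  3.419e-01  3.000e-04] wz 21.5
```

To row units: 0.253 m is 0.3373, -0.09 m is -0.12, 17 degrees is 0.0472.

Emit:
play_rows([
  [[-0.0133,0.0227,0,0,0,0.0028],[-0.04,0.068,0,0,0,0.0083],[-0.0667,0.1133,0,0,0,0.0139],[-0.0933,0.1573,0,0,0,0.0194],[-0.12,0.2027,0,0,0,0.025],[-0.1467,0.248,0,0,0,0.0333],[-0.1733,0.292,0,0,0,0.0417],[-0.2,0.3373,0,0,0,0.0472]],
])

```text
time_s: 6.03
position: [0.5273, 0.031, 0.1944]
tcp_rot: [[-0.971, -0.239, -0.005], [-0.239, 0.971, 0.001], [0.005, 0.002, -1.0]]
force: [0.3, -0.6, -1.0]
opening: 0.137
grasp_force: 30.0
```

To row units: -0.0737 m is -0.0983, 0.0732 m is 0.0976, 4.5 degrees is 0.0125.

Emit:
play_rows([
  [[-0.0264,0.0277,0,0,0,0.0056],[-0.052,0.0573,0,0,0,0.0111],[-0.0667,0.08,0,0,0,0.0125],[-0.0849,0.0976,0,0,0,0.0125],[-0.0983,0.0907,0,0,0,0.0125],[-0.0983,0.0907,0,0,0,0.0125],[-0.0983,0.0907,0,0,0,0.0125],[-0.0983,0.0907,0,0,0,0.0125]],
])

```text
time_s: 6.7
position: [0.5826, 0.1125, 0.195]
tcp_rot: [[-0.986, -0.164, -0.005], [-0.164, 0.986, -0.0], [0.004, 0.001, -1.0]]
force: [-0.1, -0.2, -1.8]
opening: 0.133
grasp_force: 30.0
```

```bash
python3 go.py .529 .132 .15 189.5
```

```text
t 6.7 p [0.5826 0.1125 0.195 ] yaw -170.54 tilt [ 4.5e-03  7.0e-04 -1.0e+00] q [  0.2  31.1  89.2  -0.   60.  -99.3] F [-0.1 -0.2 -1.8] M [-0.    0.01 -0.  ] open 0.133 g 30.0
delta [0.0494 0.028  0.0453] wz -0.04
```

To row units: 0.0494 m is 0.0659, 0.04 m is 0.0533.

Emit:
play_rows([
  [[0.0267,0.0133,0.0133,0,0,0],[0.0533,0.0267,0.0267,0,0,0],[0.0659,0.0373,0.04,0,0,0],[0.0659,0.0373,0.0467,0,0,0],[0.0659,0.0373,0.0467,0,0,0],[0.0659,0.0373,0.0467,0,0,0],[0.0659,0.0373,0.0467,0,0,0]],
])

```text
time_s: 7.28
position: [0.5327, 0.1318, 0.1624]
tcp_rot: [[-0.986, -0.164, 0.003], [-0.164, 0.986, -0.0], [-0.003, -0.001, -1.0]]
force: [1.0, 0.1, -1.3]
opening: 0.131
grasp_force: 30.0
```

```bash
python3 go.py .529 .132 .12 189.5
python3 - <<'E'
from fit import *
a,b=cap('scene'),cap('top')
s=bot.read_state();p=s['position'];T=[]
R=np.array(s['tcp_rot'])
for c in(a,b):
    u,v=proj(c,[.529,.132,.1])[0].astype(int)
    S=5;x=cv2.resize(c['frame'][v-60:v+60,u-40:u+40,::-1],None,fx=S,fy=S,interpolation=2)
    for m in [circ(.036,.025),circ(.036,.019),circ(.022,0),bar(.055)]:
        for q in (proj(c,(m-[0,0,.0468])*[1,-1,-1]@R.T+p)-[u-40,v-60]+.5)*S: cv2.circle(x,tuple(int(i) for i in q),1,(0,0,255),-1)
    for m in PORT:
        for q in (proj(c,place(m,(.5296,.1322,np.radians(9.5))))-[u-40,v-60]+.5)*S: cv2.circle(x,tuple(int(i) for i in q),1,(0,255,0),-1)
    T.append(x)
cv2.imwrite('pics/hover.png',np.hstack(T))
E
```

```text
t 7.28 p [0.5327 0.1318 0.1624] yaw -170.55 tilt [-2.6e-03 -5.0e-04 -1.0e+00] q [  2.2  30.5  97.5  -0.   51.8 -97.2] F [ 1.   0.1 -1.3] M [ 0.01 -0.    0.02] open 0.131 g 30.0
delta [0.0038 0.0008 0.0423] wz -0.05
```

View pics/hover.png

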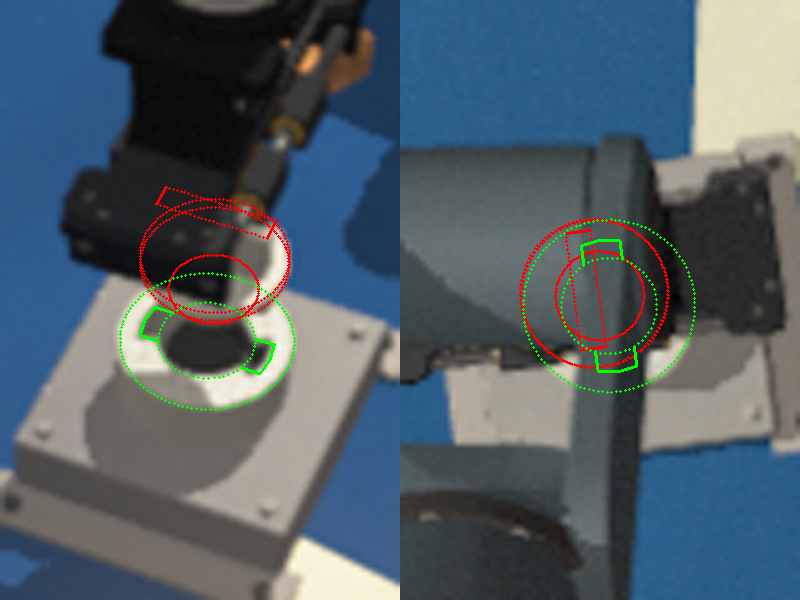

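The scene view shows the cap (red) and the collar (green) overlaid as modelled, while the arm hides the top view. I'll re-check the port centre from the first pictures using the rim circle alone, then the slot angle.

```bash
python3 - <<'E'
from fit import *
cs=[]
for n in('top','scene'):
    c=dict(imaging.capture(n));c['frame']=cv2.imread(f'pics/{n}0.png')[:,:,::-1].copy();cs.append(c)
for l,k in(('both',cs),('top',cs[:1]),('scene',cs[1:])):
    r,_=fit(k,[circ(.044,.074)],(.529,.132,.15)); h,_=fit(k,[circ(.0245,.074)],(.529,.132,.15))
    g=[grad(c) for c in k];A=np.arange(-5,25,.5)
    v=[[sum(cv2.remap(gg,*[proj(c,place(sl(s),(r[0],r[1],np.radians(a)))).astype(np.float32)[None,:,i] for i in(0,1)],1).mean() for c,gg in zip(k,g)) for a in A] for s in(1,-1)]
    print(l,'rim',r[:2].round(4),'hole',h[:2].round(4),'slot+',A[np.argmax(v[0])],'slot-',A[np.argmax(v[1])],'sum',A[np.argmax(np.sum(v,0))])
E
python3 go.py .5285 .132 .122 189
```

```text
both rim [0.5294 0.1321] hole [0.5344 0.1333] slot+ 9.0 slot- 9.0 sum 9.0
top rim [0.5294 0.1319] hole [0.5244 0.131 ] slot+ 9.0 slot- 10.0 sum 9.5
scene rim [0.528 0.131] hole [0.5356 0.1327] slot+ 11.0 slot- 6.0 sum 9.0
t 7.48 p [0.5319 0.1321 0.1622] yaw -170.54 tilt [-1.4e-03 -2.0e-04 -1.0e+00] q [  2.3  30.5  97.6  -0.   51.8 -97.2] F [-0.9  0.5 -1.2] M [0.03 0.05 0.  ] open 0.135 g 30.0
delta [0.0034 0.0005 0.0402] wz 0.46
```

To row units: 0.036 m is 0.048, 0.03 m is 0.04.

Emit:
play_rows([
  [[0.002,0,0.0133,0,0,0],[0.004,0,0.0267,0,0,0],[0.004,0,0.04,0,0,0],[0.004,0,0.048,0,0,0],[0.004,0,0.048,0,0,0],[0.004,0,0.048,0,0,0],[0.004,0,0.048,0,0,0],[0.004,0,0.048,0,0,0]],
])

```text
time_s: 8.15
position: [0.5286, 0.1319, 0.1262]
tcp_rot: [[-0.986, -0.165, 0.001], [-0.165, 0.986, 0.0], [-0.001, -0.0, -1.0]]
force: [-0.1, -0.2, -1.5]
opening: 0.131
grasp_force: 30.0
```

```bash
python3 go.py .529 .1318 .116 189.3
```

```text
t 8.15 p [0.5286 0.1319 0.1262] yaw -170.5 tilt [-1.2e-03 -2.0e-04 -1.0e+00] q [  2.3  33.6  99.6  -0.   46.8 -97.2] F [-0.1 -0.2 -1.5] M [ 0.05  0.05 -0.05] open 0.131 g 30.0
delta [-0.0004 -0.0002  0.0102] wz 0.2
```

Position is on target. I'll descend gently to a TCP height of 0.116, lugs 3 mm into the slots.

To row units: 0.01 m is 0.0133, 0.009 m is 0.012.

Emit:
play_rows([
  [[0,0,0.0027,0,0,0],[0,0,0.0053,0,0,0],[0,0,0.008,0,0,0],[0,0,0.0093,0,0,0],[0,0,0.0107,0,0,0],[0,0,0.012,0,0,0],[0,0,0.0133,0,0,0],[0,0,0.0133,0,0,0]],
])

```text
time_s: 8.82
position: [0.5279, 0.1319, 0.1155]
tcp_rot: [[-0.986, -0.165, -0.0], [-0.165, 0.986, -0.0], [0.0, 0.0, -1.0]]
force: [-0.6, -0.8, -3.1]
opening: 0.136
grasp_force: 30.0
```

```bash
python3 go.py .529 .1318 .110 189.3
```

```text
t 8.82 p [0.5279 0.1319 0.1155] yaw -170.5 tilt [ 4.e-04  0.e+00 -1.e+00] q [  2.3  34.6 100.   -0.   45.5 -97.2] F [-0.6 -0.8 -3.1] M [ 0.07  0.05 -0.04] open 0.136 g 30.0
delta [-0.0011 -0.0003  0.0055] wz 0.2
```

To row units: 0.006 m is 0.008, -0.0008 m is -0.0011.

Emit:
play_rows([
  [[-0.0011,0,0.0013,0,0,0],[-0.0011,0,0.0027,0,0,0],[-0.0011,0,0.004,0,0,0],[-0.0011,0,0.0053,0,0,0],[-0.0011,0,0.0067,0,0,0],[-0.0011,0,0.008,0,0,0],[-0.0011,0,0.008,0,0,0],[-0.0011,0,0.008,0,0,0]],
])

```text
time_s: 9.48
position: [0.529, 0.132, 0.1101]
tcp_rot: [[-0.986, -0.165, 0.001], [-0.165, 0.986, -0.0], [-0.001, -0.0, -1.0]]
force: [-0.3, -1.0, 3.1]
opening: 0.129
grasp_force: 30.0
```

```bash
python3 go.py .529 .1318 .1033 189.3
```

```text
t 9.48 p [0.529  0.132  0.1101] yaw -170.5 tilt [-5.e-04 -1.e-04 -1.e+00] q [  2.3  35.1 100.   -0.   44.8 -97.2] F [-0.3 -1.   3.1] M [ 0.03  0.16 -0.04] open 0.129 g 30.0
delta [ 0.0001 -0.0002  0.0068] wz 0.2
```

The force matches the spring model (4.7 N minus the cap's weight). I'll press to about 56.5 mm.

To row units: 0.0068 m is 0.0091, 0.001 m is 0.0013.

Emit:
play_rows([
  [[0,0,0.0013,0,0,0],[0,0,0.0027,0,0,0],[0,0,0.004,0,0,0],[0,0,0.0053,0,0,0],[0,0,0.0067,0,0,0],[0,0,0.008,0,0,0],[0,0,0.0091,0,0,0],[0,0,0.0091,0,0,0]],
])

```text
time_s: 10.15
position: [0.529, 0.1321, 0.1036]
tcp_rot: [[-0.986, -0.165, 0.001], [-0.165, 0.986, -0.0], [-0.001, -0.0, -1.0]]
force: [-1.1, 0.2, 9.1]
opening: 0.134
grasp_force: 30.0
```

```bash
python3 go.py .529 .1318 .1033 189.3
```

```text
t 10.15 p [0.529  0.1321 0.1036] yaw -170.5 tilt [-7.e-04 -1.e-04 -1.e+00] q [  2.3  35.8 100.2  -0.   44.  -97.2] F [-1.1  0.2  9.1] M [ 0.03  0.35 -0.03] open 0.134 g 30.0
delta [ 0.0001 -0.0002  0.0003] wz 0.2
```

To row units: 0.0007 m is 0.0009, 15 degrees is 0.0417.

Emit:
play_rows([
  [[0,0,0.0009,0,0,0],[0,0,0.0009,0,0,0],[0,0,0.0009,0,0,0.0083],[0,0,0.0009,0,0,0.0167],[0,0,0.0009,0,0,0.025],[0,0,0.0009,0,0,0.0333],[0,0,0.0009,0,0,0.0417],[0,0,0.0009,0,0,0.0417]],
])

```text
time_s: 10.82
position: [0.5295, 0.1319, 0.1033]
tcp_rot: [[-0.995, 0.097, 0.002], [0.097, 0.995, -0.0], [-0.002, -0.0, -1.0]]
force: [-0.9, -1.8, 9.4]
opening: 0.132
grasp_force: 30.0
```

```bash
python3 go.py .529 .132 .103 189.5
```

```text
t 10.82 p [0.5295 0.1319 0.1033] yaw 174.4 tilt [-0.0019 -0.     -1.    ] q [  2.3  35.8 100.2  -0.   43.9 -82.1] F [-0.9 -1.8  9.4] M [-0.04  0.36 -0.03] open 0.132 g 30.0
delta [0.0005 0.     0.0003] wz -15.1
```

To row units: 0.0005 m is 0.0007, 15 degrees is 0.0417.

Emit:
play_rows([
  [[0,0,0.0007,0,0,0],[0,0,0.0007,0,0,0.0083],[0,0,0.0007,0,0,0.0167],[0,0,0.0007,0,0,0.025],[0,0,0.0007,0,0,0.0333],[0,0,0.0007,0,0,0.0417],[0,0,0.0007,0,0,0.0417]],
])

```text
time_s: 11.4
position: [0.5297, 0.1319, 0.1029]
tcp_rot: [[-0.936, 0.352, 0.002], [0.352, 0.936, -0.0], [-0.002, 0.001, -1.0]]
force: [-1.6, -0.4, 10.5]
opening: 0.139
grasp_force: 30.0
```

```bash
python3 go.py .529 .132 .103 189.5
```

```text
t 11.4 p [0.5297 0.1319 0.1029] yaw 159.41 tilt [-2.3e-03  6.0e-04 -1.0e+00] q [  2.3  35.8 100.2  -0.   43.8 -67.1] F [-1.6 -0.4 10.5] M [-0.11  0.32 -0.05] open 0.139 g 30.0
delta [ 0.0007 -0.0002 -0.0001] wz -30.09
```

To row units: 12 degrees is 0.0333.

Emit:
play_rows([
  [[0,0,0,0,0,0.0056],[0,0,0,0,0,0.0111],[0,0,0,0,0,0.0167],[0,0,0,0,0,0.0222],[0,0,0,0,0,0.0278],[0,0,0,0,0,0.0333],[0,0,0,0,0,0.0333]],
])

```text
time_s: 11.98
position: [0.5298, 0.1319, 0.1029]
tcp_rot: [[-0.843, 0.538, 0.003], [0.538, 0.843, -0.0], [-0.002, 0.001, -1.0]]
force: [-0.9, -1.0, 10.8]
opening: 0.136
grasp_force: 30.0
```

```bash
python3 go.py .529 .132 .103 189.5
```

```text
t 11.98 p [0.5298 0.1319 0.1029] yaw 147.45 tilt [-0.0023  0.0011 -1.    ] q [  2.3  35.8 100.2  -0.   43.8 -55.2] F [-0.9 -1.  10.8] M [-0.13  0.24 -0.02] open 0.136 g 30.0
delta [ 0.0007 -0.0004 -0.0001] wz -42.05
```

To row units: 8 degrees is 0.0222.

Emit:
play_rows([
  [[0,0,0,0,0,0.0056],[0,0,0,0,0,0.0111],[0,0,0,0,0,0.0167],[0,0,0,0,0,0.0222],[0,0,0,0,0,0.0222]],
])

```text
time_s: 12.4
position: [0.5298, 0.1319, 0.1029]
tcp_rot: [[-0.76, 0.65, 0.003], [0.65, 0.76, -0.0], [-0.002, 0.001, -1.0]]
force: [-0.9, -0.8, 9.3]
opening: 0.133
grasp_force: 30.0
```

```bash
python3 go.py .529 .132 .103 189.5
```

```text
t 12.4 p [0.5298 0.1319 0.1029] yaw 139.45 tilt [-0.0021  0.0015 -1.    ] q [  2.3  35.8 100.2  -0.   43.8 -47.2] F [-0.9 -0.8  9.3] M [-0.15  0.23 -0.01] open 0.133 g 30.0
delta [ 0.0007 -0.0005 -0.0001] wz -50.05
```

To row units: 2.8 degrees is 0.0078.

Emit:
play_rows([
  [[0,0,0,0,0,0.0019],[0,0,0,0,0,0.0039],[0,0,0,0,0,0.0058],[0,0,0,0,0,0.0078]],
])

```text
time_s: 12.73
position: [0.5298, 0.1319, 0.1029]
tcp_rot: [[-0.728, 0.686, 0.003], [0.686, 0.728, -0.0], [-0.002, 0.002, -1.0]]
force: [-0.7, -0.4, 9.2]
opening: 0.139
grasp_force: 30.0
```

```bash
python3 go.py .529 .132 .103 189.5
```

```text
t 12.73 p [0.5298 0.1319 0.1029] yaw 136.7 tilt [-0.0021  0.0016 -1.    ] q [  2.3  35.8 100.2  -0.   43.8 -44.4] F [-0.7 -0.4  9.2] M [-0.19  0.23  0.11] open 0.139 g 30.0
delta [ 0.0007 -0.0005 -0.0001] wz -52.8
```

To row units: 1 degrees is 0.0028.

Emit:
play_rows([
  [[0,0,0,0,0,0.0014],[0,0,0,0,0,0.0028],[0,0,0,0,0,0.0028]],
])

```text
time_s: 12.98
position: [0.5298, 0.1319, 0.1029]
tcp_rot: [[-0.716, 0.698, 0.003], [0.698, 0.716, -0.0], [-0.002, 0.002, -1.0]]
force: [-0.5, -1.2, 9.5]
opening: 0.132
grasp_force: 30.0
```

```bash
python3 go.py .529 .132 .103 189.5
```

```text
t 12.98 p [0.5298 0.1319 0.1029] yaw 135.71 tilt [-0.002   0.0016 -1.    ] q [  2.3  35.8 100.2  -0.   43.8 -43.4] F [-0.5 -1.2  9.5] M [-0.17  0.26  0.07] open 0.132 g 30.0
delta [ 0.0006 -0.0005 -0.0001] wz -53.79
```

To row units: 2 degrees is 0.0056.

Emit:
play_rows([
  [[0,0,0,0,0,0.0019],[0,0,0,0,0,0.0039],[0,0,0,0,0,0.0056]],
])

```text
time_s: 13.23
position: [0.5298, 0.1319, 0.1029]
tcp_rot: [[-0.691, 0.723, 0.003], [0.723, 0.691, -0.0], [-0.002, 0.002, -1.0]]
force: [-1.0, -0.2, 9.7]
opening: 0.137
grasp_force: 30.0
```

```bash
python3 go.py .529 .132 .103 189.5
```

```text
t 13.23 p [0.5298 0.1319 0.1029] yaw 133.7 tilt [-0.002   0.0016 -1.    ] q [  2.3  35.8 100.2  -0.   43.8 -41.4] F [-1.  -0.2  9.7] M [-0.07  0.26  0.1 ] open 0.137 g 30.0
delta [ 0.0006 -0.0005 -0.0001] wz -55.8
```

To row units: 2.4 degrees is 0.0067.

Emit:
play_rows([
  [[0,0,0,0,0,0.0022],[0,0,0,0,0,0.0044],[0,0,0,0,0,0.0067],[0,0,0,0,0,0.0067]],
])

```text
time_s: 13.57
position: [0.5298, 0.1319, 0.1029]
tcp_rot: [[-0.66, 0.751, 0.003], [0.751, 0.66, -0.0], [-0.002, 0.002, -1.0]]
force: [-0.3, -1.1, 10.2]
opening: 0.134
grasp_force: 30.0
```

```bash
python3 go.py | grep -o "yaw.*\|M.*"
```

```text
yaw 131.3 tilt [-0.0019  0.0017 -1.    ] q [  2.3  35.8 100.2  -0.   43.8 -39. ] F [-0.3 -1.1 10.2] M [-0.14  0.3   0.08] open 0.134 g 30.0
```

To row units: 3 degrees is 0.0083.

Emit:
play_rows([
  [[0,0,0,0,0,0.0028],[0,0,0,0,0,0.0056],[0,0,0,0,0,0.0083],[0,0,0,0,0,0.0083]],
])

```text
time_s: 13.9
position: [0.5298, 0.1319, 0.1029]
tcp_rot: [[-0.62, 0.785, 0.003], [0.785, 0.62, -0.0], [-0.002, 0.002, -1.0]]
force: [-0.9, -0.5, 9.8]
opening: 0.133
grasp_force: 30.0
```

```bash
python3 go.py | grep -o "yaw.*\|M.*"
```

```text
yaw 128.29 tilt [-0.0018  0.0018 -1.    ] q [  2.3  35.8 100.2  -0.   43.8 -36. ] F [-0.9 -0.5  9.8] M [-0.15  0.3   0.04] open 0.133 g 30.0
```

To row units: 3 degrees is 0.0083.

Emit:
play_rows([
  [[0,0,0,0,0,0.0028],[0,0,0,0,0,0.0056],[0,0,0,0,0,0.0083],[0,0,0,0,0,0.0083]],
])

```text
time_s: 14.23
position: [0.5298, 0.1319, 0.1029]
tcp_rot: [[-0.578, 0.816, 0.003], [0.816, 0.578, -0.0], [-0.002, 0.002, -1.0]]
force: [-0.4, -0.8, 10.6]
opening: 0.14
grasp_force: 30.0
```

```bash
python3 go.py | grep -o "yaw.*\|M.*"
```

```text
yaw 125.29 tilt [-0.0017  0.0019 -1.    ] q [  2.3  35.8 100.2  -0.   43.8 -33. ] F [-0.4 -0.8 10.6] M [-0.13  0.22  0.09] open 0.14 g 30.0
```

To row units: 3 degrees is 0.0083.

Emit:
play_rows([
  [[0,0,0,0,0,0.0028],[0,0,0,0,0,0.0056],[0,0,0,0,0,0.0083],[0,0,0,0,0,0.0083]],
])

```text
time_s: 14.57
position: [0.5298, 0.1319, 0.1029]
tcp_rot: [[-0.534, 0.845, 0.003], [0.845, 0.534, -0.0], [-0.002, 0.002, -1.0]]
force: [-0.9, -1.4, 9.7]
opening: 0.135
grasp_force: 30.0
```

```bash
python3 go.py | grep -o "yaw.*\|M.*"
```

```text
yaw 122.29 tilt [-0.0016  0.002  -1.    ] q [  2.3  35.8 100.2  -0.   43.8 -30. ] F [-0.9 -1.4  9.7] M [-0.16  0.29  0.04] open 0.135 g 30.0
```

To row units: 3 degrees is 0.0083.

Emit:
play_rows([
  [[0,0,0,0,0,0.0028],[0,0,0,0,0,0.0056],[0,0,0,0,0,0.0083],[0,0,0,0,0,0.0083]],
])

```text
time_s: 14.9
position: [0.5298, 0.1319, 0.1029]
tcp_rot: [[-0.489, 0.872, 0.003], [0.872, 0.489, -0.0], [-0.001, 0.002, -1.0]]
force: [-0.3, -0.7, 10.7]
opening: 0.138
grasp_force: 30.0
```

```bash
python3 go.py | grep -o "yaw.*\|M.*"
```

```text
yaw 119.29 tilt [-0.0015  0.0021 -1.    ] q [  2.3  35.8 100.2  -0.   43.8 -27. ] F [-0.3 -0.7 10.7] M [-0.16  0.24  0.03] open 0.138 g 30.0
```

To row units: 3 degrees is 0.0083.

Emit:
play_rows([
  [[0,0,0,0,0,0.0028],[0,0,0,0,0,0.0056],[0,0,0,0,0,0.0083],[0,0,0,0,0,0.0083]],
])

```text
time_s: 15.23
position: [0.5298, 0.1319, 0.1029]
tcp_rot: [[-0.443, 0.897, 0.002], [0.897, 0.443, -0.0], [-0.001, 0.002, -1.0]]
force: [-1.4, -0.7, 10.1]
opening: 0.134
grasp_force: 30.0
```

```bash
python3 go.py | grep -o "yaw.*\|M.*"
```

```text
yaw 116.29 tilt [-0.0013  0.0021 -1.    ] q [  2.3  35.8 100.2  -0.   43.8 -24. ] F [-1.4 -0.7 10.1] M [-0.18  0.29  0.05] open 0.134 g 30.0
```

To row units: 3 degrees is 0.0083.

Emit:
play_rows([
  [[0,0,0,0,0,0.0028],[0,0,0,0,0,0.0056],[0,0,0,0,0,0.0083],[0,0,0,0,0,0.0083]],
])

```text
time_s: 15.57
position: [0.5298, 0.1319, 0.1029]
tcp_rot: [[-0.395, 0.919, 0.002], [0.919, 0.395, -0.0], [-0.001, 0.002, -1.0]]
force: [0.1, -0.4, 8.9]
opening: 0.133
grasp_force: 30.0
```

```bash
python3 go.py | grep -o "yaw.*\|M.*"
```

```text
yaw 113.29 tilt [-0.0012  0.0022 -1.    ] q [  2.3  35.8 100.2  -0.   43.8 -21. ] F [ 0.1 -0.4  8.9] M [-0.14  0.25  0.09] open 0.133 g 30.0
```

To row units: 3 degrees is 0.0083.

Emit:
play_rows([
  [[0,0,0,0,0,0.0028],[0,0,0,0,0,0.0056],[0,0,0,0,0,0.0083],[0,0,0,0,0,0.0083]],
])

```text
time_s: 15.9
position: [0.5297, 0.1319, 0.1029]
tcp_rot: [[-0.347, 0.938, 0.002], [0.938, 0.347, -0.0], [-0.001, 0.002, -1.0]]
force: [0.0, -0.5, 9.5]
opening: 0.136
grasp_force: 30.0
```

```bash
python3 go.py | grep -o "yaw.*\|M.*"
```

```text
yaw 110.29 tilt [-0.0011  0.0022 -1.    ] q [  2.3  35.8 100.2  -0.   43.8 -18. ] F [ 0.  -0.5  9.5] M [-0.15  0.29  0.05] open 0.136 g 30.0
```

To row units: 3 degrees is 0.0083.

Emit:
play_rows([
  [[0,0,0,0,0,0.0028],[0,0,0,0,0,0.0056],[0,0,0,0,0,0.0083],[0,0,0,0,0,0.0083]],
])

```text
time_s: 16.23
position: [0.529, 0.1319, 0.1028]
tcp_rot: [[-0.298, 0.955, 0.001], [0.955, 0.298, -0.001], [-0.001, 0.001, -1.0]]
force: [-2.1, -0.9, 10.4]
opening: 0.128
grasp_force: 30.0
```

```bash
python3 go.py | grep -o "yaw.*\|M.*"
```

```text
yaw 107.33 tilt [-8.e-04  6.e-04 -1.e+00] q [  2.3  35.8 100.3  -0.   43.9 -15. ] F [-2.1 -0.9 10.4] M [-0.21  0.44  0.21] open 0.128 g 30.0
```

The torque is rising, so the stop is near. I'll use 1° steps.

To row units: 1 degrees is 0.0028.

Emit:
play_rows([
  [[0,0,0,0,0,0.0014],[0,0,0,0,0,0.0028],[0,0,0,0,0,0.0028]],
])

```text
time_s: 16.48
position: [0.5286, 0.1318, 0.1028]
tcp_rot: [[-0.282, 0.96, 0.0], [0.96, 0.282, -0.001], [-0.001, -0.0, -1.0]]
force: [-3.0, 0.2, 10.7]
opening: 0.132
grasp_force: 30.0
```

```bash
python3 go.py | grep -o "yaw.*\|M.*"
```

```text
yaw 106.36 tilt [-6.e-04 -2.e-04 -1.e+00] q [ 2.300e+00  3.580e+01  1.003e+02 -1.000e-01  4.390e+01 -1.410e+01] F [-3.   0.2 10.7] M [-0.21  0.45  0.21] open 0.132 g 30.0
```

To row units: 1 degrees is 0.0028.

Emit:
play_rows([
  [[0,0,0,0,0,0.0014],[0,0,0,0,0,0.0028],[0,0,0,0,0,0.0028]],
])

```text
time_s: 16.73
position: [0.5283, 0.1318, 0.1028]
tcp_rot: [[-0.265, 0.964, -0.001], [0.964, 0.265, -0.001], [-0.001, -0.001, -1.0]]
force: [-3.6, -0.2, 11.9]
opening: 0.131
grasp_force: 30.0
```

```bash
python3 go.py | grep -o "yaw.*\|M.*"
```

```text
yaw 105.39 tilt [-7.e-04 -8.e-04 -1.e+00] q [ 2.300e+00  3.580e+01  1.003e+02 -1.000e-01  4.390e+01 -1.310e+01] F [-3.6 -0.2 11.9] M [-0.2   0.6   0.27] open 0.131 g 30.0
```

To row units: 1 degrees is 0.0028.

Emit:
play_rows([
  [[0,0,0,0,0,0.0014],[0,0,0,0,0,0.0028],[0,0,0,0,0,0.0028]],
])

```text
time_s: 16.98
position: [0.5282, 0.1318, 0.1028]
tcp_rot: [[-0.249, 0.968, -0.001], [0.968, 0.249, -0.001], [-0.001, -0.001, -1.0]]
force: [-2.7, -0.7, 11.3]
opening: 0.133
grasp_force: 30.2
```

```bash
python3 go.py | grep -o "yaw.*\|M.*"
```

```text
yaw 104.44 tilt [-9.e-04 -1.e-03 -1.e+00] q [ 2.300e+00  3.580e+01  1.003e+02 -1.000e-01  4.390e+01 -1.210e+01] F [-2.7 -0.7 11.3] M [-0.21  0.65  0.47] open 0.133 g 30.2
```

Torque 0.47 N·m at about 1.48 rad means it is at the stop. I'll ease the twist by 2° and let the spring lift the cap.

To row units: -0.004 m is -0.0053, -0.003 m is -0.004, -2 degrees is -0.0056.

Emit:
play_rows([
  [[0,0,0,0,0,-0.0028],[0,0,0,0,0,-0.0056],[0,0,-0.0013,0,0,-0.0056],[0,0,-0.0027,0,0,-0.0056],[0,0,-0.004,0,0,-0.0056],[0,0,-0.0053,0,0,-0.0056],[0,0,-0.0053,0,0,-0.0056]],
])

```text
time_s: 17.57
position: [0.5283, 0.1318, 0.1061]
tcp_rot: [[-0.281, 0.96, -0.001], [0.96, 0.281, -0.0], [-0.0, -0.001, -1.0]]
force: [-2.3, -0.6, 6.9]
opening: 0.134
grasp_force: 30.0
```

```bash
python3 go.py
```

```text
t 17.57 p [0.5283 0.1318 0.1061] yaw 106.33 tilt [-2.0e-04 -1.1e-03 -1.0e+00] q [  2.3  35.5 100.2  -0.   44.4 -14. ] F [-2.3 -0.6  6.9] M [-0.17  0.33  0.06] open 0.134 g 30.0
```

To row units: -0.0025 m is -0.0033, -0.001 m is -0.0013.

Emit:
play_rows([
  [[0,0,-0.0007,0,0,0],[0,0,-0.0013,0,0,0],[0,0,-0.002,0,0,0],[0,0,-0.0027,0,0,0],[0,0,-0.0033,0,0,0],[0,0,-0.0033,0,0,0],[0,0,-0.0033,0,0,0]],
])

```text
time_s: 18.15
position: [0.5283, 0.1319, 0.1081]
tcp_rot: [[-0.281, 0.96, -0.001], [0.96, 0.281, -0.0], [0.0, -0.001, -1.0]]
force: [-2.5, -2.4, 4.5]
opening: 0.133
grasp_force: 30.0
```

```bash
python3 go.py
```

```text
t 18.15 p [0.5283 0.1319 0.1081] yaw 106.31 tilt [ 0.     -0.0012 -1.    ] q [  2.3  35.3 100.1  -0.   44.6 -14. ] F [-2.5 -2.4  4.5] M [-0.38  0.49  0.05] open 0.133 g 30.0
```

To row units: -0.001 m is -0.0013, -0.0006 m is -0.0008.

Emit:
play_rows([
  [[0,0,-0.0004,0,0,0],[0,0,-0.0008,0,0,0],[0,0,-0.0013,0,0,0],[0,0,-0.0013,0,0,0],[0,0,-0.0013,0,0,0]],
])

```text
time_s: 18.57
position: [0.5283, 0.1319, 0.1088]
tcp_rot: [[-0.281, 0.96, -0.001], [0.96, 0.281, -0.0], [0.0, -0.001, -1.0]]
force: [-2.0, -1.9, -0.6]
opening: 0.134
grasp_force: 30.0
```

```bash
python3 go.py
```

```text
t 18.57 p [0.5283 0.1319 0.1088] yaw 106.3 tilt [ 2.0e-04 -1.3e-03 -1.0e+00] q [  2.3  35.2 100.1  -0.   44.7 -14. ] F [-2.  -1.9 -0.6] M [-0.46  0.48  0.11] open 0.134 g 30.0
```

The force fell by 5 N over 0.7 mm and the underside is at 62 mm, so the notch is holding the cap. I'll release.

Emit:
play_rows([
  [[0,0,0,0,0,0],[0,0,0,0,0,0],[0,0,0,0,0,0],[0,0,0,0,0,0],[0,0,0,0,0,0],[0,0,0,0,0,0]],
], fingers=0.045)

```text
time_s: 19.07
position: [0.5292, 0.1322, 0.1094]
tcp_rot: [[-0.28, 0.96, 0.001], [0.96, 0.28, 0.0], [-0.0, 0.001, -1.0]]
force: [0.5, -0.6, 0.0]
opening: 0.478
grasp_force: 0.0
```

To row units: -0.12 m is -0.16, -0.09 m is -0.12.

Emit:
play_rows([
  [[0,0,-0.0133,0,0,0],[0,0,-0.04,0,0,0],[0,0,-0.08,0,0,0],[0,0,-0.12,0,0,0],[0,0,-0.16,0,0,0],[0,0,-0.16,0,0,0]],
])

```text
time_s: 19.57
position: [0.5326, 0.1324, 0.236]
tcp_rot: [[-0.281, 0.96, 0.013], [0.96, 0.281, 0.001], [-0.003, 0.013, -1.0]]
force: [0.6, -0.4, 0.9]
opening: 0.511
grasp_force: 0.0
```

To row units: 0.15 m is 0.2, 0.14 m is 0.1867.

Emit:
play_rows([
  [[0,0.0267,0,0,0,0],[0,0.0667,0,0,0,0],[0,0.1067,0,0,0,0],[0,0.1467,0,0,0,0],[0,0.1867,0,0,0,0],[0,0.2,0,0,0,0],[0,0.2,0,0,0,0],[0,0.2,0,0,0,0]],
])

```text
time_s: 20.23
position: [0.6721, 0.1741, 0.2286]
tcp_rot: [[-0.281, 0.96, -0.002], [0.96, 0.281, -0.0], [0.0, -0.002, -1.0]]
force: [0.1, 0.2, -0.0]
opening: 0.517
grasp_force: 0.0
```

```bash
python3 go.py
python3 - <<'E'
from fit import *
T=[]
s=bot.read_state()
for n in('scene','top'):
    c=cap(n);u,v=proj(c,[.529,.132,.09])[0].astype(int)
    x=cv2.resize(c['frame'][v-48:v+48,u-32:u+32,::-1],(400,600),interpolation=2)
    for m in CAP:
        for q in (proj(c,place(m,(.529,.1318,np.radians(106.3)),.062))-[u-32,v-48]+.5)*6.25: cv2.circle(x,tuple(int(i) for i in q),1,(0,0,255),-1)
    T.append(x)
cv2.imwrite('pics/end.png',np.hstack(T))
E
```

```text
t 20.23 p [0.6721 0.1741 0.2286] yaw 106.31 tilt [ 3.0e-04 -1.9e-03 -1.0e+00] q [  5.3  36.5  71.8  -0.   71.8 -11. ] F [ 0.1  0.2 -0. ] M [-0.07  0.06  0.03] open 0.517 g 0.0
```

View pics/end.png

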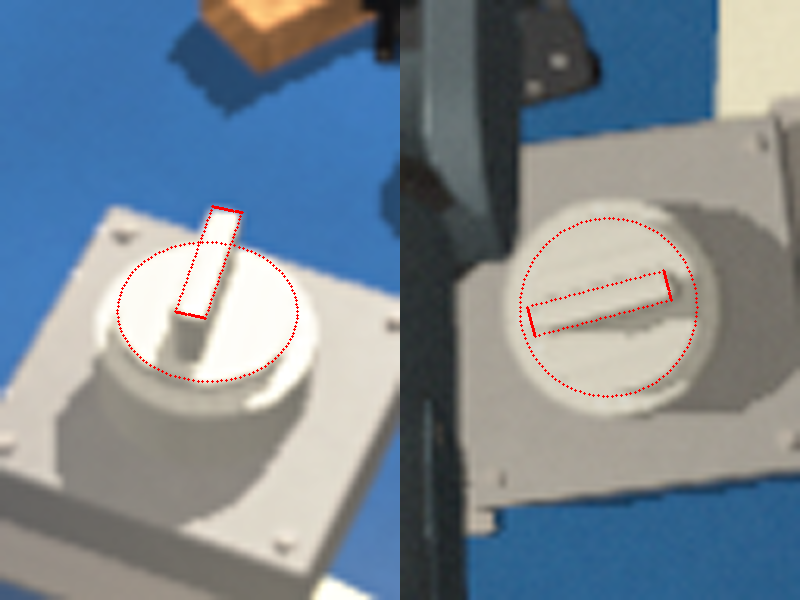

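The cap sits on the collar at (205,310) in the scene crop and (608,307) in the top crop. It matches the predicted locked height (62 mm) and angle, and the gripper is clear.

```bash
python3 -c "
from rig import bot
print(bot.hand_in())"
```

```text
the job is handed in; nothing more can be done
None
```

The cap is in the port: I pressed it down, turned it clockwise about 1.48 rad to its stop (0.47 N·m), let it spring up until the notch held it at 62 mm, released it, and handed the job in at about 20 s.

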